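# Clear the drying stand and hang the washed beaker on its peg

## Robot

A 7-joint arm with a two-finger parallel gripper is mounted at the origin on the work surface. World frame = base frame: x ahead of the robot, y to its left, z up, the work surface at z = 0. Lengths are in mm, angles in rad, forces in N, time in s.
With the tool pointing down it reaches from about 400 to 875 mm from the base axis. Payload 19.3 kg.
Tool frame: the origin (TCP) lies at the very end of the fingers, on their centre line; the grasp point (between the pads) lies 19 mm behind it (grip_point_offset is the z of the grasp point in the tool frame, in mm); z points along the fingers, y is the line along which they close (so a half turn about z gives the same grasp; the last joint's range is limited). The gripper opens to 85 mm and grips with 20 to 120 N. Pads are 22 mm wide; open, the fingers measure 114 mm over their backs; the gripper's body (76 mm by 85 mm) begins 54 mm behind the grasp point. The pads swing forward as they close: fully open they stand 13 mm farther back than shut.
Start: joints at [-1.37, 0.521, -0.036, 1.599, 0.021, 1.021, -0.113], TCP at [167.208, 602.209, 231.291] pointing down, gripper open.
Joint ranges: [-2.91, 2.91], [-0.3, 2.13], [-1.5, 1.42], [0.17, 2.43], [-1.26, 4.41], [0.16, 1.93], [-2.52, 2.52]. Speed limits (rad/s): [1.89, 1.89, 2.39, 2.39, 3.01, 3.01, 3.01].

## Interface

Orientations are given as a 3x3 rotation matrix whose columns are the frame's x, y, z axes.
In Python, from workcell import movep, movel, goto_joints, open_gripper, clamp, wait, inverse_kinematics, read_state, camera, PlanningError, finish_job, grip_point_offset gives the robot as it stands. Calls block until the motion is done:
- movep(position, orientation): joint-space move of the TCP to a pose.
- movel(position, frame=None, max_speed=150, guard=None): straight line of the TCP; frame=None keeps the orientation; max_speed is the mean speed in mm/s. With guard (N) it stops when the force on the tool has changed by that much, and returns True; else False.
- goto_joints(angles): joint-space move.
- open_gripper() and clamp(): open the fingers fully, or close them until they stop; the grip force is fixed at half the most.
- wait(seconds).
- inverse_kinematics(position, orientation): joint angles nearest the present ones, or None.
- read_state(): the state.
- camera(name): name is "scene" or "top"; returns a dict with "image" (384x512x3 uint8, blue, green, red), "range_z" (384x512 float32, mm along the optical axis (not along the pixel's ray), 0 where there is no reading), "fx", "fy", "cx", "cy" (pixels), "cam_to_world" (4x4, takes a point from camera to world coordinates). Camera axes: x right, y up, looking along -z (the intrinsics and any distortion apply to the point x, -y, -z); pixel columns grow to the right and rows downward; lengths in mm; the calibration is good to about 2 mm. A picture is of the moment at which its call begins.
A pose or a line that the arm cannot do raises PlanningError and nothing moves.
- finish_job(): hands the job in; it is judged then, once.
The state is a dict: "time": time; "qpos": joint angles; "qvel": joint speeds; "joint_efforts": joint torques, N m; "eef_pos": TCP position; "tool_rot": TCP orientation; "ft_force": force on the tool from outside, world axes, zero at the start; "torque": the same for the moment, N m; "finger_gap": finger opening in mm; "gripper_force": force on a finger pad.
Only numpy, scipy, OpenCV 4.12 (cv2) and the standard library are available. Lean on these libraries where they do the work, as an engineer would, in place of code of your own. Each camera call takes 0.05 s, during which the arm holds its last target. There are 200 camera calls.

## Task

The free peg of the drying stand is blocked by the steel paint kettle: lift the kettle off by its handle and set it down upright, not dropped, with its whole foot on the round cork mat. Then take the washed beaker that lies in the wire draining rest, turn it mouth down and lower it in the hand over the free peg until its rim rests on the stand's board, and let go. Keep the kettle from tipping, and leave the beaker already drying on the other peg and everything else where it is.

Things in the scene. Friction and masses are not known exactly. Their poses are not given: they have to be found in the camera images.
- beaker: The washed beaker: plain grey straight-sided plastic cup, outer diameter 50, height 90, wall 3, closed bottom 4 thick, about 70 g. It starts lying in the draining rest. Origin: centre of the outside of its closed bottom; +z runs along its axis towards the mouth.
- beaker_rim (a point): Centre of the beaker's mouth, in the plane of the rim, 90 mm from the beaker's origin along its +z.
- rest: Draining rest, fixed: dark steel plate 135 x 75 x 8 mm under two sloping rods (36 over both) that carry the lying beaker, and a low cross bar at its rim. Origin: centre of the plate's underside. +x: horizontal direction of the mouth (away from the robot). The beaker's axis slopes 10 degrees down to the mouth; its middle is 60 above the origin. Its flanks are free for the fingers.
- stand: Drying stand, fixed: plywood board 130 (x) x 290 (y) x 18 mm high with two upright wooden pegs, each 28 mm in diameter and 70 mm tall above the board, the top 12 mm tapering to 14 mm; pegs at y = -10 mm (free) and y = +100 mm (taken by the other beaker). Origin: centre of the board's underside, on the table.
- free_peg (a point): Centre of the foot of the free peg, on the board's top surface (18 mm above the table); axes as the stand's. The peg rises 70 mm from here.
- kettle: Small empty steel paint kettle: open pot 76 mm in diameter, 70 mm high, about 300 g, with a stiff upright wire handle arching over it. It starts standing on the stand's board right beside the free peg (towards the stand's -y). Origin: centre of its underside, +z up; the handle's arch lies in its y-z plane.
- kettle_bar (a point): Middle of the kettle's handle bar, 115 mm above the kettle's underside: a round bar 8 mm thick, straight for 50 mm along the kettle's y axis, free below down to the pot's rim 45 mm lower.
- cork_mat: Round cork mat, fixed on the table, 150 mm in diameter, 6 mm thick. Origin: centre of its underside.
- dry_beaker: An identical beaker already drying mouth down on the other peg; leave it. Origin: centre of its closed bottom, which is uppermost, 108 mm above the table.
- white_bottle: Bystander: white squeeze bottle, 60 mm in diameter, 170 high; origin under its foot.
- black_bottle: Bystander: black squeeze bottle, 60 mm in diameter, 175 high; origin under its foot.
- mug: Bystander: white ceramic mug, 80 mm in diameter, 90 high; origin under its foot.
- paper_cup: Bystander: tapered paper cup, 72 mm in diameter at the rim, 90 high; origin under its foot.
- brush: Bystander: flat brush lying on the table; origin under its middle.
- spatula: Bystander: spatula lying on the table; origin under its middle.
Mind the look-alikes: they are no part of the job. Leave any pink or red look-alike of the beaker alone. Leave any red look-alike of the kettle alone.

How it is judged (in metres and radians):
On the way, in this order (a step that is already met when the one before it is completed fails the run):
1. the kettle, still held, is set down upright with its foot on the cork mat (within 38 mm of its centre, less than 6 mm above it) (horizontal distance between kettle and cork_mat below 0.038 m and angle between kettle's own z axis and vertical below 0.12 rad and z of kettle in the frame of cork_mat below 0.012 m and contact force between the fingers and kettle above 0.3 N), for 0.1 s.
2. the beaker, still held, is mouth down over the free peg with its rim less than 12 mm above the board (horizontal distance between beaker_rim and free_peg below 0.016 m and z of beaker_rim in the frame of free_peg below 0.012 m and z of beaker in the frame of free_peg above 0.08 m and contact force between the fingers and beaker above 0.3 N), for 0.1 s.
At the end, for the whole second after the job is handed in: Beaker mouth down over the free peg, rim within 6 mm of the board and 13 mm of centre, bottom over 84 mm above the board; kettle upright (7 degrees) on the cork mat within 38 mm of its centre; both at rest; the other beaker moved less than 20 mm (horizontal distance between beaker_rim and free_peg below 0.013 m and z of beaker_rim in the frame of free_peg below 0.006 m and z of beaker in the frame of free_peg above 0.084 m and horizontal distance between kettle and cork_mat below 0.038 m and angle between kettle's own z axis and vertical below 0.12 rad and z of kettle in the frame of cork_mat below 0.009 m and linear speed of each of beaker, kettle below 0.02 m/s and distance of dry_beaker from where it was at the start of the episode below 0.02 m); the robot touches nothing.
It fails at once if the kettle is tipped by more than 35 degrees (angle between kettle's own z axis and vertical above 0.61 rad).
It fails at once if the beaker already drying is moved by more than 20 mm (distance of dry_beaker from where it was at the start of the episode above 0.02 m).
It fails at once if a bystander is moved by more than 30 mm (distance of any of white_bottle, black_bottle, mug, paper_cup, brush, spatula from where it was at the start of the episode above 0.03 m).
It also fails if it takes over 72 s, if anything falls off the work surface, if the arm or the gripper's body presses on something with over 40 N, if the wrist force passes 120 N, or if a joint passes its speed limit or range.

## Working session

There is one attempt and no reset: what is moved stays moved. The work goes in short steps, each a Python script; the robot and the scene stay as the last script left them, time stands still between calls to the robot, and variables do not carry over. Pictures are saved under pics/ and viewed, at most 10 in all, crops included, and the job is handed in when it is done.

```bash
ls; mkdir -p pics; cat > h.py <<'E'
import numpy as np, cv2
from workcell import *
def world(c,u,v,z=None):
    z=c["range_z"][int(v),int(u)] if z is None else z
    p=np.array([(u-c["cx"])/c["fx"]*z,-(v-c["cy"])/c["fy"]*z,-z,1.])
    return (c["cam_to_world"]@p)[:3]
def cloud(c):
    v,u=np.mgrid[0:384,0:512]; z=c["range_z"]
    p=np.stack([(u-c["cx"])/c["fx"]*z,-(v-c["cy"])/c["fy"]*z,-z,np.ones_like(z)],-1)
    w=(p@c["cam_to_world"].T)[...,:3]; w[z<=0]=np.nan
    return w
E
python3 - <<'E'
from h import *
import pickle
for n in("scene","top"):
    c=camera(n); pickle.dump(c,open(n+".pkl","wb"))
    cv2.imwrite(f"pics/{n}0.png",cv2.resize(c["image"],(800,600),interpolation=cv2.INTER_CUBIC))
    print(n,c["fx"],[k for k in c],c["cam_to_world"].round(2).tolist())
s=read_state();print(s["time"],s["ft_force"],grip_point_offset, s["tool_rot"])
E
```

```text
pics
scene 431.7977986044781 ['image', 'range_z', 'fx', 'fy', 'cx', 'cy', 'cam_to_world'] [[-0.47, -0.62, 0.63, 1370.0], [0.88, -0.31, 0.35, 461.06], [-0.02, 0.72, 0.69, 1006.4], [0.0, 0.0, 0.0, 1.0]]
top 451.1311958698844 ['image', 'range_z', 'fx', 'fy', 'cx', 'cy', 'cam_to_world'] [[0.05, 0.98, -0.21, 269.25], [-1.0, 0.05, -0.01, -24.17], [0.0, 0.21, 0.98, 1479.63], [0.0, 0.0, 0.0, 1.0]]
0.1 [-0.45345981  0.52325617 -0.35354688] -18.700000000000003 [[-9.63549349e-01  2.67530578e-01 -2.07081526e-04]
 [ 2.67530648e-01  9.63548819e-01 -1.01265313e-03]
 [-7.13825171e-05 -1.03114192e-03 -9.99999466e-01]]
```

View pics/scene0.png

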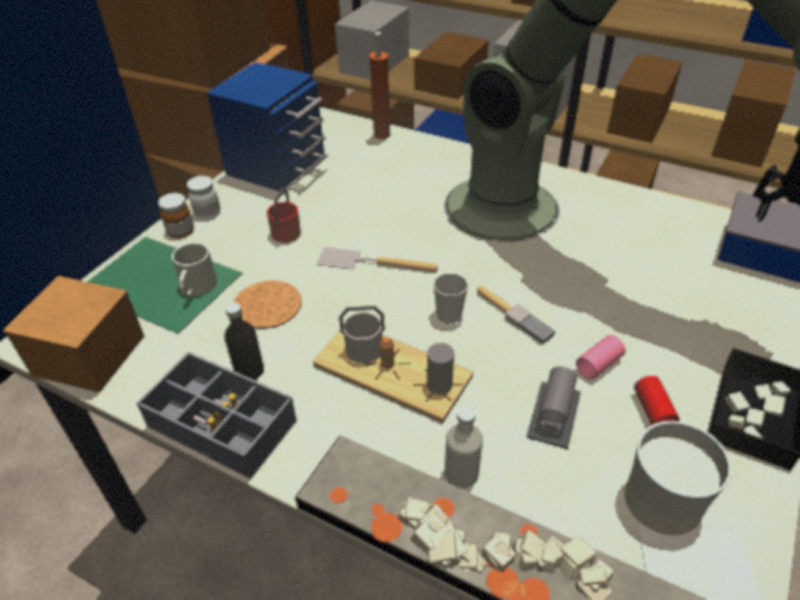

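View pics/top0.png

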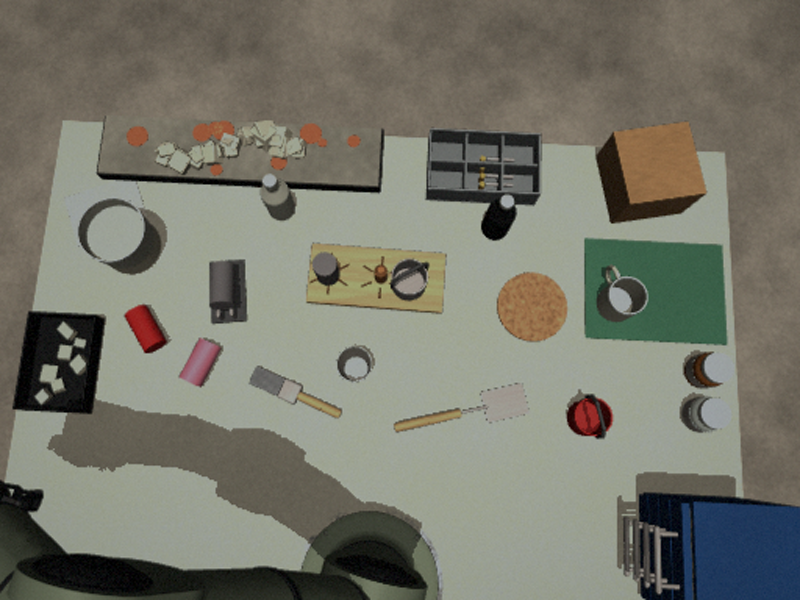

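Kettle candidates in the top view are grey at (409,280), on the board, and red at (590,415), the look-alike. Beaker candidates are grey at (228,288) in the dark rest, plus pink (201,362) and red (145,328), both look-alikes. The grey ones fit the description. Next I'll crop to confirm and measure.

```bash
cat > m.py <<'E'
from h import *
import pickle
T=pickle.load(open("top.pkl","rb"));S=pickle.load(open("scene.pkl","rb"))
a=cv2.resize(T["image"][145:215,125:295],(800,330),interpolation=cv2.INTER_CUBIC)
b=cv2.resize(S["image"][190:290,195:385],(513,270),interpolation=cv2.INTER_CUBIC)
o=np.zeros((600,800,3),np.uint8);o[:330]=a;o[330:,:513]=b
cv2.imwrite("pics/crop1.png",o)
W=cloud(T);V=cloud(S);k=1/1.5625
for n,u,v in [("table",460,350),("mat",532,306),("board1",312,246),("board2",446,252),("board3",442,311),("board4",307,302),("peg",381,271),("drytop",325,266),("bar",409,273),("beaker",224,280),("plate",242,300)]:
    print(n,world(T,u*k,v*k).round(1))
P=np.concatenate([W.reshape(-1,3),V.reshape(-1,3)]);P=P[~np.isnan(P).any(1)]
np.save("P.npy",P)
# mat fit by colour
hsv=cv2.cvtColor(T["image"],cv2.COLOR_BGR2HSV)
m=np.zeros((384,512),np.uint8);cv2.circle(m,(340,196),27,1,-1)
m=(m>0)&(hsv[...,1]>90); q=W[m];print("mat",m.sum(),np.nanmedian(q,0),np.nanmin(q,0),np.nanmax(q,0))
E
python3 m.py
```

```text
table [ 470.3 -164.1    5.4]
mat [ 573.  -315.     3.1]
board1 [682.5 164.6  -2.5]
board2 [ 685.2 -128.    -5.8]
board3 [ 549.4 -122.5   17.1]
board4 [555.6 164.6   8.2]
peg [612.6   9.2  85.5]
drytop [611.1 121.2 109.5]
bar [599.1 -47.1 135.9]
beaker [578.5 327.8  79.5]
plate [552.9 303.3   6.8]
mat 1526 [ 571.82668674 -313.01994332    6.40434565] [ 499.84861338 -387.41857529   -4.87222579] [ 645.72333411 -239.00456525   17.30694844]
```

View pics/crop1.png

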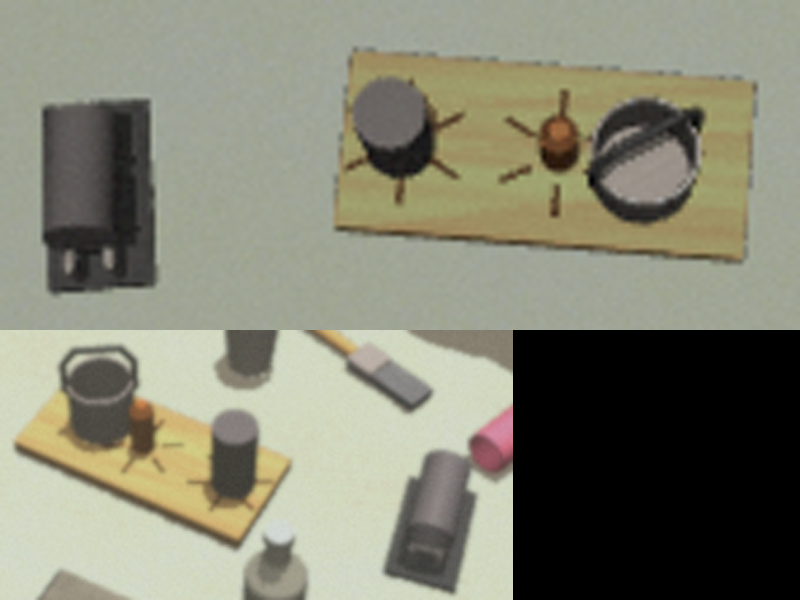

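```bash
cat > m2.py <<'E'
from h import *
import pickle
from scipy.optimize import least_squares
T=pickle.load(open("top.pkl","rb"));S=pickle.load(open("scene.pkl","rb"))
def plane(c,u,v,z):  # ray at height z
    C=c["cam_to_world"]; d=C[:3,:3]@np.array([(u-c["cx"])/c["fx"],-(v-c["cy"])/c["fy"],-1]); o=C[:3,3]
    return o+d*(z-o[2])/d[2]
# crop scale 800/170
k=170/800
print("board corners z18",[plane(T,125+(a+.5)*k-.5,145+(b+.5)*k-.5,18).round(1)[:2].tolist() for a,b in[(350,50),(755,82),(743,260),(335,228)]])
print("bar ends z133",[plane(T,125+(a+.5)*k-.5,145+(b+.5)*k-.5,133).round(1)[:2].tolist() for a,b in[(600,168),(697,115)]])
print("peg top z88",plane(T,125+559*k,145+132*k,88).round(1))
print("dry top z108",plane(T,125+390*k,145+112*k,108).round(1))
W=cloud(T);V=cloud(S)
for n,X in(("top",W),("scene",V)):
    P=X[~np.isnan(X).any(-1)]
    near=np.hypot(P[:,0]-600,P[:,1]+45)<60
    h=P[near&(P[:,2]>122)&(P[:,2]<150)]
    if len(h)>3:
        c=h.mean(0);u,s,vt=np.linalg.svd(h[:,:2]-c[:2]);print(n,"bar",len(h),c.round(1),vt[0],np.ptp((h[:,:2]-c[:2])@vt[0]))
    r=P[near&(P[:,2]>70)&(P[:,2]<100)&(np.hypot(P[:,0]-600,P[:,1]+55)<48)]
    f=least_squares(lambda p:np.hypot(r[:,0]-p[0],r[:,1]-p[1])-37,[600,-55],loss="soft_l1",f_scale=3);print(n,"rim",len(r),f.x)
    d=P[(np.hypot(P[:,0]-611,P[:,1]-118)<40)&(P[:,2]>98)];print(n,"dry",len(d),d.mean(0),(d.min(0)+d.max(0))/2)
    b=P[(abs(P[:,0]-580)<75)&(abs(P[:,1]-325)<45)]
    cyl=b[b[:,2]>45]
    # axis: point (x0=570), y=y0+ky*(x-570), z=z0+kz*(x-570), R=25
    def res(p):
        d=np.array([1,p[1],p[3]]);d/=np.linalg.norm(d);q=cyl-[575,p[0],p[2]]
        return np.linalg.norm(np.cross(q,d),axis=1)-25
    f=least_squares(res,[325,0,60,-.17],loss="soft_l1",f_scale=2)
    p=f.x;d=np.array([1,p[1],p[3]]);d/=np.linalg.norm(d);t=(cyl-[575,p[0],p[2]])@d;ok=abs(res(p))<5
    print(n,"beaker",len(cyl),p.round(3),"rms",np.std(res(p)[ok]),"t",np.percentile(t[ok],[0,1,50,99,100]).round(1))
    pl=b[b[:,2]<15];print(n,"plate z",np.percentile(pl[:,2],[10,50,90]))
    tb=P[(abs(P[:,0]-470)<15)&(abs(P[:,1]+164)<15)];print("table z",tb[:,2].mean(), "mat z",P[np.hypot(P[:,0]-572,P[:,1]+313)<55][:,2].mean())
# mask of board, mat via colour, projected on plane
hsv=cv2.cvtColor(T["image"],cv2.COLOR_BGR2HSV)
for nm,(x0,x1,y0,y1),z in(("board",(190,292,150,205),18),("mat",(312,370,168,222),6)):
    m=(hsv[...,1]>75)&(hsv[...,0]<32);mm=np.zeros_like(m);mm[y0:y1,x0:x1]=m[y0:y1,x0:x1]
    v,u=np.nonzero(mm);q=np.array([plane(T,a,b,z)[:2] for a,b in zip(u,v)],np.float32)
    print(nm,len(q),cv2.minAreaRect(q),cv2.minEnclosingCircle(q),q.mean(0))
E
python3 m2.py
```

```text
board corners z18 [[684.3, 164.9], [675.9, -125.1], [546.5, -121.3], [554.3, 165.6]]
bar ends z133 [[580.6, -18.4], [619.5, -80.0]]
peg top z88 [613.3   9.4  88. ]
dry top z108 [616.1 122.1 108. ]
top bar 65 [604.  -46.8 134.6] [-0.52033939  0.85395956] 76.50547565448923
top rim 134 [604.40323063 -48.10846734]
top dry 202 [616.14628876 123.60069318 108.52781837] [617.27883513 123.29960275 107.54177879]
top beaker 499 [ 3.37305e+02  1.39000e-01  5.94690e+01 -1.94000e-01] rms 2.130268565516277 t [-59.4 -57.2  -8.7  41.8  43.4]
top plate z [-1.5257064   4.63273141 10.7965021 ]
table z 0.738364995970926 mat z 6.469936092401357
scene bar 71 [606.3 -48.8 133.3] [ 0.53001786 -0.84798648] 73.65628426457957
scene rim 280 [605.87993164 -48.97043223]
scene dry 222 [620.11180343 124.40311543 107.4258405 ] [616.40783418 124.14301046 105.66491992]
scene beaker 528 [ 3.35724e+02  1.39000e-01  5.91220e+01 -1.82000e-01] rms 1.5812672544099098 t [-49.9 -47.7  -0.5  42.1  43.8]
scene plate z [-1.23127588  5.43186629 10.1308799 ]
table z 0.21447330034329298 mat z 6.232915078092033
board 2378 ((614.497314453125, 21.440757751464844), (288.55609130859375, 129.7449188232422), 88.45780944824219) ((615.3709106445312, 20.96442985534668), 155.29299926757812) [611.88806   24.322687]
mat 1544 ((574.2586669921875, -313.0086669921875), (145.92715454101562, 147.56149291992188), 2.9884743690490723) ((572.690673828125, -313.23388671875), 74.89276123046875) [ 572.1203  -313.23578]
```

The crop confirms it: in the top half, the grey kettle is at (645,160) beside the brown free peg at (559,140), and the grey beaker is at (80,175) in the dark rest. In the lower inset its mouth, near (425,550), faces away from the robot. Heights and sizes agree with the data given, with the bar at z 133–135, the dry beaker top at 108 and the mat at 6. Next I'll check reachability for the grasp and the inversion.

```bash
cat >> h.py <<'E'
PEG=np.array([614.3,11.3,18.]); MAT=np.array([572.5,-313.2,6.]); BAR=np.array([605.,-48.3,133.])
BM=np.array([572.,336.,60.]); YAW=0.139; SL=np.radians(10)
B=np.array([np.cos(SL)*np.cos(YAW),np.cos(SL)*np.sin(YAW),-np.sin(SL)])
def rot(z,y):
    z=z/np.linalg.norm(z);y=y-z*(y@z);y/=np.linalg.norm(y);return np.column_stack([np.cross(y,z),y,z])
def tcp(g,R): return g-R[:,2]*grip_point_offset   # g: grasp point
GB=-8. # grasp point along axis from beaker middle (towards the bottom)
def start(th,s):
    up=np.cross(np.cross(B,[0,0,-1.]),B);up/=np.linalg.norm(up) # perpendicular to B, downward
    z=np.cos(th)*B+np.sin(th)*up
    return rot(z,s*np.cross([0,0,1.],B))
def final(th,az,s):
    h=np.array([np.cos(az),np.sin(az),0]);z=np.sin(th)*h-np.array([0,0,np.cos(th)])
    return rot(z,-s*np.cross([0,0,1.],h))
E
python3 - <<'E'
from h import *
d=np.array([0.525,-0.851,0])
for s in(1,-1):
    R=rot(np.array([0,0,-1.]),s*np.array([.851,.525,0]))
    for a in(0,.3,-.3,.6,-.6):
        c,n=np.cos(a),np.sin(a);Q=np.array([[c,-n,0],[n,c,0],[0,0,1]])@R
        q=inverse_kinematics(tcp(BAR,R),R);q2=inverse_kinematics(tcp(MAT+[0,0,115],Q),Q)
        print("kettle",s,a,None if q is None else np.round(q,2),None if q2 is None else np.round(q2,2))
for th in(45,55,65,75,90):
  t=np.radians(th)
  for s in(1,-1):
    R=start(t,s);b=R.T@B;g=BM+GB*B
    q=inverse_kinematics(tcp(g,R),R);l=inverse_kinematics(tcp(g+[0,0,150],R),R)
    if q is None or l is None: print(th,s,"nostart");continue
    ok=[]
    for az in range(-150,151,15):
        F=final(t,np.radians(az),s);assert np.allclose(F@b,[0,0,-1],atol=1e-6)
        gf=PEG+[0,0,90-45-GB]
        f=inverse_kinematics(tcp(gf,F),F);f2=inverse_kinematics(tcp(gf+[0,0,100],F),F)
        if f is not None and f2 is not None: ok.append((az,np.round(f,1).tolist()))
    print(th,s,np.round(q,2),ok)
E
```

```text
kettle 1 0 [-0.25  0.67  0.34  1.76 -0.3   0.77  0.79] [ 0.1   0.78  0.5   1.64 -0.47  0.84  1.35]
kettle 1 0.3 [-0.25  0.67  0.34  1.76 -0.3   0.77  0.79] [ 0.16  0.76  0.4   1.64 -0.38  0.82  1.57]
kettle 1 -0.3 [-0.25  0.67  0.34  1.76 -0.3   0.77  0.79] [ 0.04  0.81  0.61  1.64 -0.57  0.87  1.13]
kettle 1 0.6 [-0.25  0.67  0.34  1.76 -0.3   0.77  0.79] [ 0.2   0.74  0.34  1.64 -0.31  0.82  1.82]
kettle 1 -0.6 [-0.25  0.67  0.34  1.76 -0.3   0.77  0.79] [-0.    0.83  0.68  1.65 -0.64  0.89  0.88]
kettle -1 0 [-0.69  1.06  1.22  1.78 -1.1   1.16 -1.68] [-0.21  1.13  1.22  1.66 -1.14  1.21 -1.3 ]
kettle -1 0.3 [-0.69  1.06  1.22  1.78 -1.1   1.16 -1.68] [-0.15  0.99  1.01  1.65 -0.95  1.06 -1.13]
kettle -1 -0.3 [-0.69  1.06  1.22  1.78 -1.1   1.16 -1.68] [-0.21  1.13  1.22  1.66 -1.14  1.21 -1.6 ]
kettle -1 0.6 [-0.69  1.06  1.22  1.78 -1.1   1.16 -1.68] [-0.15  0.99  1.01  1.65 -0.95  1.06 -0.83]
kettle -1 -0.6 [-0.69  1.06  1.22  1.78 -1.1   1.16 -1.68] [-0.21  1.13  1.22  1.66 -1.14  1.21 -1.9 ]
45 1 [-0.31  0.83 -0.66  2.05  1.86  0.79 -0.66] [(-150, [-0.2, 1.1, -0.0, 1.1, 0.2, 
[... 7043 characters left out ...]
, 1.7, -0.8]), (-90, [-0.9, 1.5, 0.7, 1.4, 0.5, 1.4, -0.9]), (-75, [-1.1, 1.5, 0.7, 1.6, 0.7, 1.1, -1.0]), (-60, [-1.2, 1.5, 0.7, 1.8, 0.9, 0.9, -1.3]), (-45, [-1.3, 1.6, 0.8, 2.0, 1.3, 0.7, -1.7]), (-30, [-0.9, 1.4, 0.4, 2.2, 1.9, 1.3, -2.1]), (-15, [-0.8, 1.5, 0.4, 2.3, 2.2, 1.6, -2.3]), (0, [0.6, 1.6, -0.8, 2.3, 3.6, 1.8, -0.5]), (15, [0.8, 1.5, -0.8, 2.3, 3.8, 1.4, -0.6]), (30, [1.3, 1.9, -1.2, 2.1, 3.9, 0.4, -0.3]), (45, [0.2, 1.3, 0.2, 2.0, 4.2, 1.8, -1.5]), (60, [1.0, 1.5, -0.9, 1.8, -1.1, 0.8, -1.9]), (75, [0.7, 1.3, -0.5, 1.6, -1.1, 1.3, -2.0]), (90, [0.4, 1.3, -0.0, 1.4, -1.2, 1.7, -2.0]), (105, [0.3, 1.4, -0.0, 1.2, -1.0, 1.9, -2.1]), (120, [0.4, 1.5, -0.5, 0.9, -0.6, 1.9, -2.4])]
```

```bash
cat > k1.py <<'E'
from h import *
R=rot(np.array([0,0,-1.]),np.array([.851,.525,0]))
p=tcp(BAR,R)
movep(p+[0,0,130],R)
movel(p+[0,0,-1],max_speed=120)
clamp(); s=read_state();print(s["finger_gap"],s["gripper_force"],s["eef_pos"],s["time"])
movel(p+[0,0,30],max_speed=80);movel(p+[0,0,110])
s=read_state();print(s["finger_gap"],s["gripper_force"],s["ft_force"],s["time"])
c=camera("scene");cv2.imwrite("pics/k1.png",cv2.resize(c["image"][100:290,130:385],(800,596)))
E
python3 k1.py
```

```text
5.980782271649704 58.52319359779358 [604.97865213 -48.41094578 113.40936119] 4.8167
5.949364373738869 58.38930308818817 [-0.57174896 -0.08685581 -1.6926811 ] 6.0417
```

View pics/k1.png

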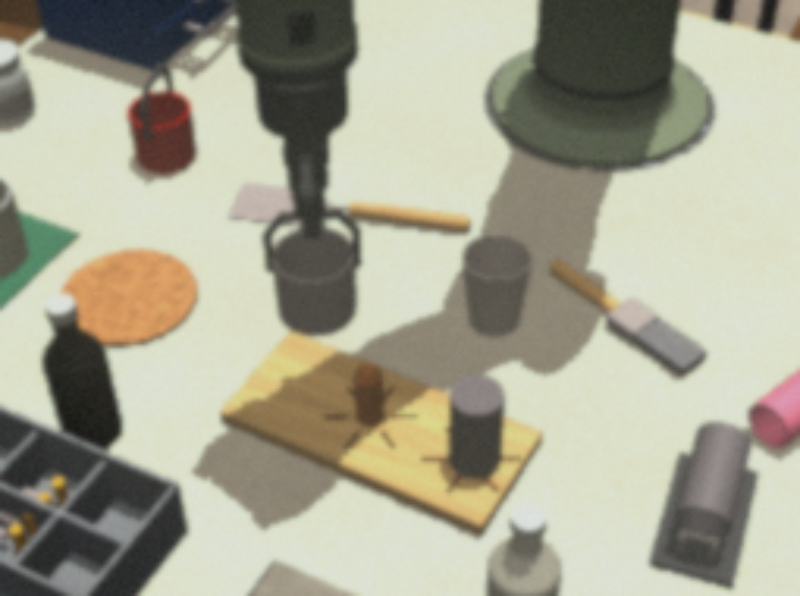

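The kettle hangs upright from the fingers at (315,275), clear of the peg. Next: carry it to the mat.

```bash
cat > k2.py <<'E'
from h import *
R=rot(np.array([0,0,-1.]),np.array([.851,.525,0]))
p=tcp(MAT+[0,0,115],R)
movel(p+[0,0,123],R,max_speed=150)
movel(p+[0,0,15],max_speed=120)
print(movel(p+[0,0,-5],max_speed=20,guard=5)); wait(.3)
s=read_state();print(s["eef_pos"]-p,s["finger_gap"],s["gripper_force"],s["ft_force"],s["time"])
open_gripper(); wait(.2)
movel(p+[0,0,150],max_speed=120)
c=camera("top");W=cloud(c)
q=W[(np.hypot(W[...,0]-572,W[...,1]+313)<70)&(W[...,2]>60)&(W[...,2]<90)]
print(len(q),np.nanmean(q,0),read_state()["time"])
c=camera("scene");cv2.imwrite("pics/k2.png",cv2.resize(c["image"][100:290,110:365],(800,596)))
E
python3 k2.py
```

```text
True
[-0.45940503 -0.29997658 -1.07666069] 5.798066103204037 59.19605791568756 [-2.47171263 -1.17123419  5.88705868] 10.1333
0 [nan nan nan] 12.5417k2.py:12: RuntimeWarning: Mean of empty slice
  print(len(q),np.nanmean(q,0),read_state()["time"])
```

View pics/k2.png

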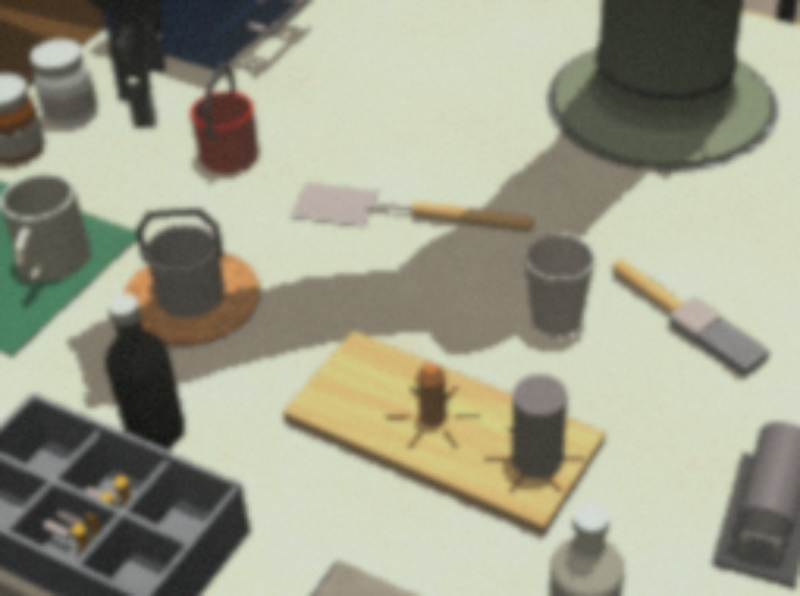

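The kettle stands upright on the mat at (190,270), everything else is undisturbed, and the free peg is clear at (430,395). Now the beaker grasp.

```bash
cat > b1.py <<'E'
from h import *
th=np.radians(60);R=start(th,1);g=BM+GB*B;p=tcp(g,R)
pre=p-R[:,2]*110
print(np.round(inverse_kinematics(pre,R),2))
movep(pre+[0,0,110],R); print(np.round(read_state()["qpos"],2),read_state()["time"])
movel(pre)
print(movel(p,max_speed=100,guard=12))
clamp(); s=read_state();print(s["finger_gap"],s["gripper_force"],s["eef_pos"]-p,s["ft_force"],s["time"])
c=camera("scene");cv2.imwrite("pics/b1.png",cv2.resize(c["image"][150:300,270:470],(800,600)))
E
python3 b1.py
```

```text
[-0.94  0.53  0.26  1.96  0.18  0.38  0.81]
[-0.95  0.37  0.25  1.86  0.17  0.64  0.86] 14.8917
False
49.06945460622989 60.34391462802887 [ 0.51116874 -1.38027198  0.64107358] [-2.78805583 -7.78294149 11.60572885] 17.4583
```

View pics/b1.png

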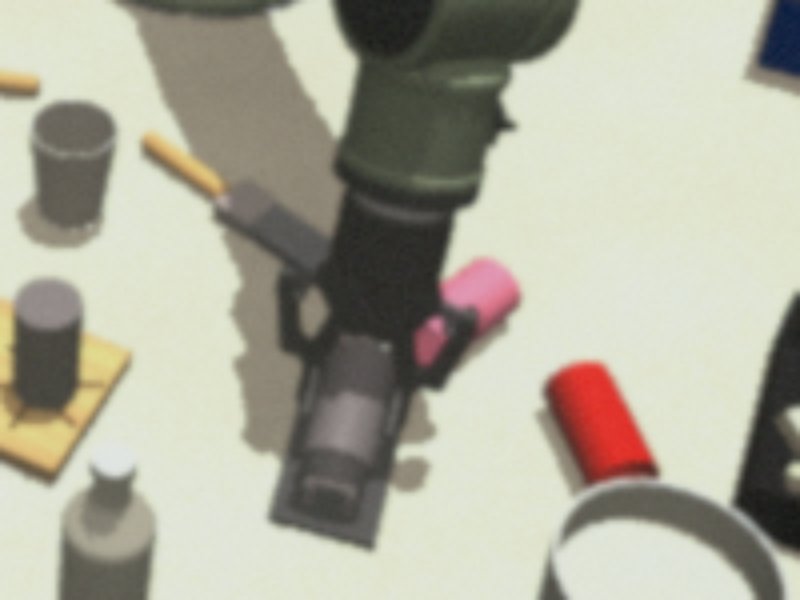

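The fingers hold the grey beaker by its flanks at (350,390), with a 49 mm gap, which matches its diameter. Next: lift it, turn it mouth down above the peg, and measure it in the hand.

```bash
cat > b2.py <<'E'
from h import *
from scipy.optimize import least_squares
th=np.radians(60);R=start(th,1);g=BM+GB*B;p=tcp(g,R)
F=final(th,np.radians(75),1);gf=PEG+[0,0,45-GB]
movel(p+[0,0,60],max_speed=80);movel(p+[0,0,200])
s=read_state();print("lift",s["finger_gap"],s["ft_force"],s["time"])
up=gf+[0,0,130]
movep(tcp(up,F),F); wait(.3)
s=read_state();print(np.round(s["qpos"],2),s["finger_gap"],s["ft_force"],s["time"])
for n in("scene","top"):
    c=camera(n);W=cloud(c);P=W[~np.isnan(W).any(-1)]
    q=P[(np.hypot(P[:,0]-PEG[0],P[:,1]-PEG[1])<32)&(P[:,2]>125)&(P[:,2]<250)]
    print(n,len(q),q.min(0),q.max(0))
    if n=="scene":
        cv2.imwrite("pics/b2.png",cv2.resize(c["image"][120:290,200:380],(635,600)))
E
python3 b2.py
```

```text
lift 49.07337436544979 [ 0.55485248  0.24367054 -1.85076919] 19.4917
[ 0.4   0.75 -0.11  1.8  -1.16  1.12  0.9 ] 49.112915417286914 [ 0.77823299  0.66727329 -1.0713519 ] 21.6083
scene 588 [587.90655403  -9.16339625 144.91966033] [646.04328692  41.09455863 242.71979755]
top 322 [582.69531125 -11.90447904 160.34789006] [641.89612354  39.2601005  245.72517066]
```

View pics/b2.png

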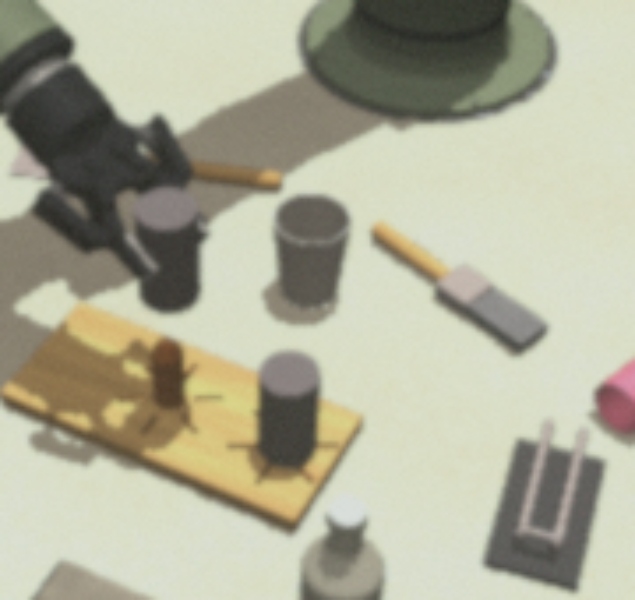

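The beaker hangs mouth down above the peg, its bottom at (167,210) and the peg at (167,370), looking upright. Next: measure its offset.

```bash
cat > b3.py <<'E'
from h import *
from scipy.optimize import least_squares
for n in("scene","top"):
    W=np.nanmean([cloud(camera(n)) for _ in range(4)],0);P=W[~np.isnan(W).any(-1)]
    for nm,c0,z0,z1 in(("held",PEG[:2],145,245),("dry",np.array([617,122.5]),40,112)):
        q=P[(np.hypot(*(P[:,:2]-c0).T)<36)&(P[:,2]>z0)&(P[:,2]<z1)]
        top=q[q[:,2]>z1-15]; m=np.median(top[:,2]);t=top[abs(top[:,2]-m)<4]
        side=q[q[:,2]<m-6]
        def res(p):
            d=np.array([p[2],p[3],1]);d/=np.linalg.norm(d)
            return np.linalg.norm(np.cross(side-[p[0],p[1],(z0+z1)/2],d),axis=1)-25
        f=least_squares(res,[*c0,0,0],loss="soft_l1",f_scale=1.5)
        print(n,nm,"topz",m.round(1),"disc",len(t),t.mean(0).round(1),"side",len(side),f.x.round(3))
E
python3 b3.py
```

```text
scene held topz 237.9 disc 192 [616.7  14.8 237.9] side 428 [ 6.15132e+02  1.27060e+01  2.00000e-02 -2.60000e-02]
scene dry topz 108.1 disc 198 [618.4 123.3 108.1] side 244 [ 6.15972e+02  1.22351e+02 -5.00000e-03  3.00000e-03]
top held topz 238.3 disc 234 [614.8  14.6 238.3] side 133 [ 6.02814e+02  1.43620e+01  6.15000e-01 -1.60000e-01]
top dry topz 108.5 disc 191 [616.7 124.  108.6] side 67 [ 6.17712e+02  1.24398e+02 -1.00000e-03 -4.00000e-03]
```

Height, tilt (about 1.5°) and offset (about 1–2 mm) are all well inside the 8 mm clearance. I'll lower it with a force guard.

```bash
cat > b4.py <<'E'
from h import *
th=np.radians(60);F=final(th,np.radians(75),1);q=tcp(PEG+[-.8,-1,45-GB],F)
print(movel(q+[0,0,12],max_speed=60,guard=10),read_state()["eef_pos"]-q)
print(movel(q+[0,0,-5],max_speed=15,guard=6)); wait(.3)
s=read_state();print(s["eef_pos"]-q,s["finger_gap"],s["gripper_force"],s["ft_force"],s["time"])
E
python3 b4.py
```

```text
False [ 0.08861058  0.01458125 12.25335883]
True
[0.12322581 0.3111091  0.16008596] 48.949099227107496 62.27638967335224 [-0.48109154 -0.95850605  5.22688087] 25.3167
```

The rim made contact at the expected height (0.2 mm). Release and back off along the fingers.

```bash
cat > b5.py <<'E'
from h import *
th=np.radians(60);F=final(th,np.radians(75),1)
open_gripper(); wait(.3)
p=read_state()["eef_pos"]; movel(p-F[:,2]*140,max_speed=120)
movel(p-F[:,2]*140+[0,0,80]); wait(.3)
print(read_state()["time"],read_state()["ft_force"])
c=camera("scene");cv2.imwrite("pics/b5.png",cv2.resize(c["image"][110:290,130:370],(800,600)))
W=cloud(camera("top"));P=W[~np.isnan(W).any(-1)]
for c0 in((614,11),(617,123)):
    t=P[(np.hypot(P[:,0]-c0[0],P[:,1]-c0[1])<35)&(P[:,2]>95)&(P[:,2]<125)];print(len(t),t.mean(0))
E
python3 b5.py
```

```text
28.375 [ 0.0308067  -1.11292125  0.70448657]
201 [613.91290579  13.92049682 108.01160133]
203 [616.01885339 123.58311661 108.31548873]
```

View pics/b5.png

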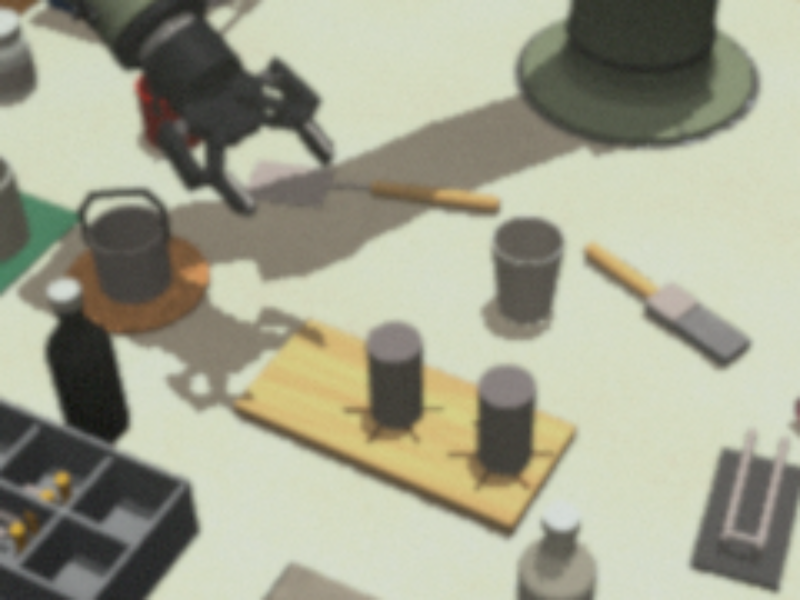

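Both beakers stand mouth down on their pegs, at (395,375) and (505,420), with level tops at 108 mm. The kettle is upright on the mat at (130,255), and the gripper is clear of everything.

```bash
python3 -c "
from workcell import *
print(finish_job())"
```

```text
the job is handed in; nothing more can be done
None
```

The kettle stands upright on the cork mat, the beaker is mouth down on the free peg with its rim on the board, and I handed the job in at about 28 s of robot time; the hand-in call returned no verdict.

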